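# Seat the tapered insert in the dry-block calibrator

## Task

Take the brass-coloured insert out of the rack by its post, lower it upright into the tapered well of the white dry-block calibrator and push it down against the stiff pad until it is fully home on its taper, then let go and slide the red keeper all the way over its flange. Be gentle: never press the insert harder than about 15 N, sideways or down, and leave the other inserts and everything else on the bench undisturbed.

Things in the scene. Friction and masses are not known exactly. Their poses are not given: they have to be found in the camera images.
- brass_insert: the brass-coloured tapered insert, about 0.2 kg, hanging by its flange in one of the rack's three cups; cone 28 mm across at its flat nose, 48 mm at 56 mm height, then a flange 62 mm across, 5 mm thick, then an upright round steel post 16 mm across, 20 mm tall (81 mm overall). Origin at the centre of the nose underside, z up the axis.
- blue_insert: a blue insert of the same shape in another cup of the rack, to be left there. Origin at the centre of its nose underside.
- grey_insert: a bare-aluminium insert of the same shape in another cup, to be left there. Origin at the centre of its nose underside.
- rack: low grey rack fixed to the bench, 75 x 265 mm, with three black cups in a row along its y axis, 90 mm apart, rims 68 mm above the bench, 52 mm inside and 60 mm outside diameter. Origin on the bench under the middle cup. An insert in a cup has its flange on the rim and its nose 12 mm above the bench; it lifts straight up.
- calibrator: white dry-block calibrator fixed to the bench, 190 (x) by 205 mm (y), housing top 120 mm high. Origin on the bench under the nominal well axis; the housing reaches 75 mm to +y and 130 mm to -y of it. Through a 90 mm square opening in its top stands the head: an aluminium well block with a red keeper on its -y side.
- well (a point): nominal centre of the well's mouth, 134 mm above the bench, axes as the calibrator's; fixed to the housing. The real head is clamped off this: up to 5 mm in x and in y and up to 10 mm higher or lower. It does not yield, and these offsets are not reported; the insert centres itself in the cone if it is let go or led by feel.
- well_pad (a point): nominal top of the stiff friction pad in the well, on the nominal axis 44 mm below well; off with the head. It stops the insert's nose about 10 mm before it is home, resists with about 6 N, slides down (14 mm at most) when pushed harder and stays where left. A marker on the housing: it does not follow pad or head.
- well_home (a point): where the insert's nose nominally is when home, 54 mm below well (off with the head; marker on the housing). The well is a cone matching the insert, 47 mm across at the mouth, 28 mm at 54 mm depth. Home, taper on taper, the flange's underside is about 2 mm over the head's top and resistance rises steeply.
- keeper_knob (a point): nominal foot of the keeper's knob when fully open: 80 mm to -y of the well axis, 17.5 mm over the head's nominal top; marker on the housing, follows neither keeper nor head. The knob is upright, red, round, 14 mm across, 30 mm tall, on a flat red tongue 24 mm wide, 8 mm thick, tip 44 mm to +y of the knob's axis.
- keeper (a joint): travel (m) of keeper, knob and tongue along the calibrator's +y: 0 open, 0.022 closed at its stop; starts 0 to 0.003; 1.2 N friction, stays where left. It rides on the head, tongue underside 9.5 mm over the head's top: it passes over the flange only if the insert is home within about 2.5 mm, else it hits the flange.
- pocket_meter: yellow hand-held meter lying on the bench, 90 x 190 x 36 mm; bystander. Origin under its centre.
- screwdriver: screwdriver lying on the bench; bystander. Origin under its centre.
- cleaner_bottle: white bottle with blue cap, 54 mm across, 140 mm tall; bystander. Origin under its centre.
- parts_tray: grey tray 140 x 100 x 35 mm with small coloured plugs; bystander. Origin under its centre.
- sample_jar: amber jar with black lid, 52 mm across, 60 mm tall; bystander. Origin under its centre.
Things that resemble listed ones, but are neither listed nor needed, are in the scene too. What is meant by the brass_insert is not green, and is the smaller of those in its own colour.

How it is judged:
By the outcome, as a careful person would: the job done as asked, in the order asked, and still so for the second after the job is handed in, with the robot touching nothing.
It also fails if it takes over 72 s, if anything falls off the work surface, if the arm or the gripper's body presses on something with over 40 N, if the wrist force passes 120 N, or if a joint passes its speed limit or range.

## Robot

A 6-joint arm with a two-finger parallel gripper is mounted at the origin on the work surface. World frame = base frame: x ahead of the robot, y to its left, z up, the work surface at z = 0. Lengths are in m, angles in rad, forces in N, time in s.
With the tool pointing down it reaches from about 0.25 to 0.725 m from the base axis. Payload 4 kg.
Tool frame: the origin (TCP) lies between the finger pads; the fingertips stand manip.tips_ahead ahead of it and the grasp point (between the pads) lies 3 mm ahead of it (manip.tips_ahead is the distance from the TCP to the fingertips, in m); x points along the fingers, y is the direction in which the jaws open and shut, and the axes are right-handed (so a half turn about x gives the same grasp; the last joint's range is limited). The gripper opens to 85 mm and grips with 20 to 120 N. Pads are 22 mm wide; open, the fingers measure 114 mm over their backs; the gripper's body (76 mm by 85 mm) begins 54 mm behind the grasp point. The pads swing forward as they close: fully open they stand 13 mm farther back than shut.
Start: joints at [1.272, 0.241, 0.005, 1.335, 0, 1.571], TCP at [0.147, 0.478, 0.253] pointing down, gripper open.
Joint ranges: [-2.72, 2.72], [-1.05, 1.87], [-1.09, 1.28], [-1.99, 2.15], [-1.42, 1.44], [-3.14, 3.14]. Speed limits (rad/s): [2.79, 2.79, 3.14, 3.14, 3.14, 3.14].

## Interface

Orientations are given as a unit quaternion [w, x, y, z].
In Python, from station import manip gives the robot as it stands.
- The arm moves only by the shell command python3 -m jog 'ROWS' [OPENING] [FORCE]. ROWS is text: rows parted by semicolons, each of 6 numbers parted by spaces: the shift along the world's x, y, z in m, then the turn, a rotation vector about the world's x, y, z in degrees. A call has 1 to 20 rows; each row shifts and turns the commanded pose from where the row before left it; what a row does not reach is not made up. A row lasts 1/8 s, in which the tool goes at most 62.5 mm and 10.7 degrees, less where a joint would pass 70% of its speed; a pose out of reach is approached as far as the arm can. A call is refused whole if a number of a shift passes 0.0625 or a number of a turn 10.7, either way. A call with a gripper value outside its range is refused whole. OPENING is the closure, from 0 (fully open) to 1 (shut), set as the call begins (- or left out, the last holds). The fingers move at their own pace and stop on an object; FORCE is the grip in N (left out, the last holds). Time passes only in rows, so rows that do not move let the fingers close. It gives the time, the measured TCP pose, the force and the opening at its end, in the units of the state.
- manip.get_state(): the state, without advancing time (a new reading comes with each control period).
- manip.read_camera(name): name is "scene" or "side" or "wrist"; returns the picture (384x512x3 uint8, blue, green, red); there is no depth.
- manip.camera_params(name): a dict with "camera_matrix" (3x3 intrinsics, pixels), "dist" ([k1, k2, p1, p2, k3] as OpenCV has them; the pictures are not rectified), "eye" and "attitude" of the camera in the world; the wrist camera has in their place "hand_eye" (4x4, takes a point from camera to tool coordinates, whose origin is the TCP and whose axes are the tool frame's). Camera axes: x right, y up, looking along -z (the intrinsics and any distortion apply to the point x, -y, -z); pixel columns grow to the right and rows downward; lengths in m; the calibration is good to about 2 mm. A picture is of the moment at which its call begins: read the wrist's pose just before it. camera_params takes no time and is no camera call.
- manip.finish_job(): hands the job in, once; it reports no verdict.
The state is a dict: "clock": time; "joint_pos": joint angles; "qvel": joint speeds; "joint_torque": joint torques, N m; "tcp_pos": TCP position; "tool_rot": TCP orientation; "wrist_force": force on the tool from outside, world axes, zero at the start; "ft_torque": the same for the moment, N m; "gripper_width": finger opening in m.
Only numpy, scipy, OpenCV 4.12 (cv2) and the standard library are available. Lean on these libraries where they do the work, as an engineer would, in place of code of your own. Each camera call takes 0.05 s, during which the arm holds its last target. There are 200 camera calls.

## Working session

There is one attempt and no reset: what is moved stays moved. The work goes in short steps, Python scripts to look and compute and a shell command to move; the robot and the scene stay as the last step left them, time stands still between calls to the robot, and variables do not carry over. Pictures are saved under pics/ and viewed, about 8 in all and at most 12, crops included, and the job is handed in when it is done.

```bash
mkdir -p pics; ls; cat > h.py <<'E'
import numpy as np, cv2
from scipy.spatial.transform import Rotation as R
from station import manip
def rot(q): return R.from_quat([q[1],q[2],q[3],q[0]]).as_matrix()
def cam(name):
    p=manip.camera_params(name)
    K=np.array(p["camera_matrix"]);d=np.array(p["dist"],float)
    if "hand_eye" in p:
        s=manip.get_state();T=np.eye(4);T[:3,:3]=rot(s["tool_rot"]);T[:3,3]=s["tcp_pos"]
        T=T@np.array(p["hand_eye"])
    else:
        T=np.eye(4);a=np.array(p["attitude"]);T[:3,:3]=rot(a) if a.size==4 else a;T[:3,3]=p["eye"]
    return K,d,T
def ray(c,uv):
    K,d,T=c
    x,y=cv2.undistortPoints(np.array([[uv]],float),K,d)[0,0]
    v=T[:3,:3]@np.array([x,-y,-1]);return T[:3,3],v/np.linalg.norm(v)
def onz(c,uv,z):
    o,v=ray(c,uv);return o+v*(z-o[2])/v[2]
def proj(c,P):
    K,d,T=c;q=(np.atleast_2d(P)-T[:3,3])@T[:3,:3]
    q=q*[1,-1,-1];return cv2.projectPoints(q,np.zeros(3),np.zeros(3),K,d)[0][:,0]
def snap(name,f):
    c=cam(name);im=np.array(manip.read_camera(name));cv2.imwrite(f"pics/{f}.png",im)
    np.savez(f"pics/{f}.npz",K=c[0],d=c[1],T=c[2]);return c,im
def load(f):
    z=np.load(f"pics/{f}.npz");return z["K"],z["d"],z["T"]
E
python3 - <<'E'
from h import *
for n in ("scene","side"):
    c,im=snap(n,n+"0");print(n,c[2].round(3).tolist(),c[0][0,0])
c=cam("wrist");print(c[2].round(3), manip.camera_params("wrist")["hand_eye"])
a=np.hstack([cv2.imread("pics/scene0.png")])
print(manip.get_state(),manip.tips_ahead)
E
```

```text
pics
scene [[-0.87, -0.414, 0.269, 0.882], [0.494, -0.733, 0.468, 0.539], [0.004, 0.539, 0.842, 1.031], [0.0, 0.0, 0.0, 1.0]] 350.9843203448921
side [[-0.917, 0.224, -0.331, 0.267], [-0.399, -0.558, 0.728, 0.781], [-0.021, 0.799, 0.601, 0.727], [0.0, 0.0, 0.0, 1.0]] 359.5540558282281
[[ 0.295 -0.904 -0.309  0.068]
 [ 0.955  0.278  0.098  0.502]
 [-0.002 -0.324  0.946  0.375]
 [ 0.     0.     0.     1.   ]] [[ 4.85127340e-04  3.24111029e-01 -9.46018924e-01 -1.22197659e-01]
 [ 9.99999662e-01  4.71409735e-04  6.74316606e-04  2.43668207e-04]
 [ 6.64515980e-04 -9.46018931e-01 -3.24110691e-01 -8.30574099e-02]
 [ 0.00000000e+00  0.00000000e+00  0.00000000e+00  1.00000000e+00]]
{'clock': 0.1, 'joint_pos': array([1.27199557e+00, 2.41327779e-01, 3.87053727e-03, 1.33522229e+00,
       1.40666803e-05, 1.57078869e+00]), 'qvel': array([-0.00041746, -0.00267247,  0.00245524,  0.00107246,  0.00055772,
        0.00021189]), 'joint_torque': array([-1.44953528e-04, -3.73137760e+01,  2.53010434e+01,  1.08148536e-02,
        1.03764302e-05,  1.20575319e-05]), 'tcp_pos': array([0.14702807, 0.47734208, 0.2525113 ]), 'tool_rot': array([ 0.69912604,  0.10458909,  0.69933408, -0.10590441]), 'wrist_force': array([-0.02885063,  0.02967443,  0.7148504 ]), 'ft_torque': array([-2.07878046e-02, -3.86825222e-02,  4.55523638e-05]), 'gripper_width': 0.08519296084303438} 0.022
```

View pics/scene0.png

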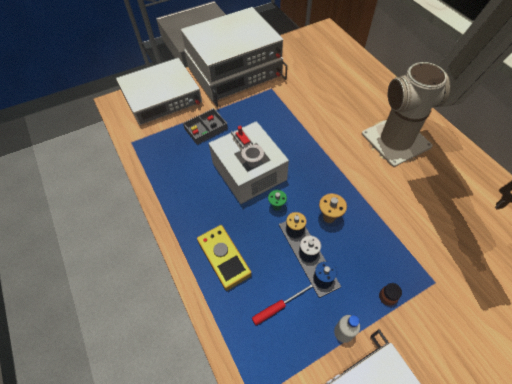

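View pics/side0.png

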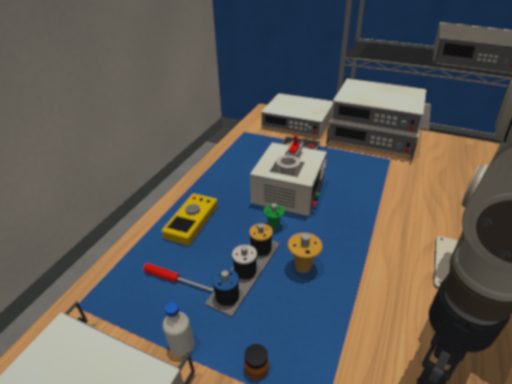

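Candidates in the scene view are brass in the rack (297,223), a larger brass one on the bench (333,207) and a green one (278,199). I choose the one in the rack. I'll check it in a close crop, together with the calibrator head.

```bash
python3 - <<'E'
from h import *
a=cv2.imread("pics/scene0.png");b=cv2.imread("pics/side0.png")
z=lambda i,x,y,w,h,s:cv2.resize(i[y:y+h,x:x+w],None,fx=s,fy=s,interpolation=cv2.INTER_CUBIC)
t=np.hstack([z(a,200,115,100,75,4),z(a,260,185,100,75,4)])
u=np.hstack([z(b,240,125,100,75,4),z(b,200,190,100,75,4)])
cv2.imwrite("pics/crop.png",np.vstack([t,u]))
s=load("scene0");d=load("side0")
for n,z,p,q in [("brass top",.0745,(297,219),(261,231)),("white",.0745,(310,243),(245,253)),("blue",.0745,(325,271),(227,280)),("well",.134,(253,155),(290,162))]:
    print(n,onz(s,p,z).round(3),onz(d,q,z).round(3))
E
```

```text
brass top [0.542 0.137 0.075] [0.542 0.141 0.075]
white [0.551 0.224 0.075] [0.548 0.229 0.075]
blue [0.562 0.317 0.075] [0.551 0.321 0.075]
well [ 0.562 -0.109  0.134] [ 0.553 -0.12   0.134]
```

View pics/crop.png

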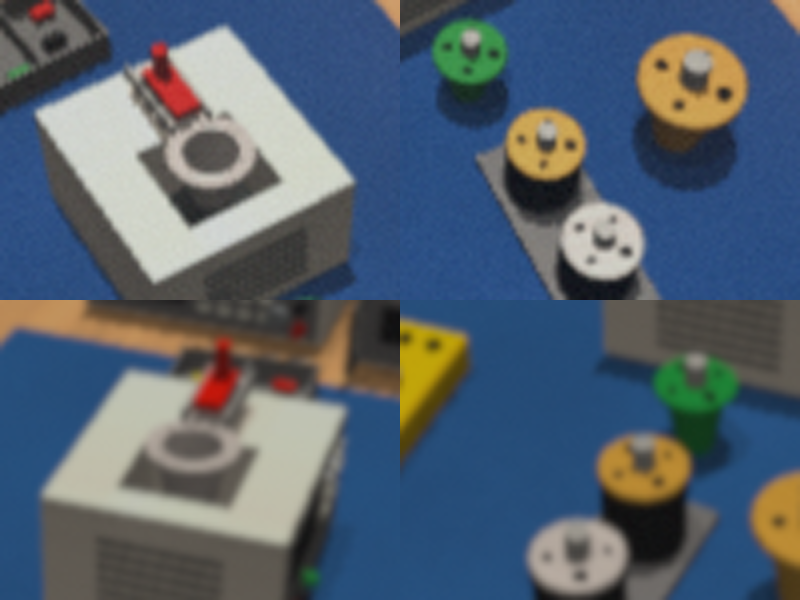

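```bash
cat >> h.py <<'E'
def tri(pairs):
    A=np.zeros((3,3));b=np.zeros(3);L=[]
    for c,uv in pairs:
        o,v=ray(c,uv);M=np.eye(3)-np.outer(v,v);A+=M;b+=M@o;L.append((M,o))
    X=np.linalg.solve(A,b);return X,[round(float(np.linalg.norm(M@(X-o)))*1000,1) for M,o in L]
E
python3 - <<'E'
from h import *
s=load("scene0");d=load("side0")
A=lambda x,y:(200+x/4,115+y/4)
B=lambda x,y:(260+x/4,185+y/4)
C=lambda x,y:(240+x/4,125+(y-300)/4)
D=lambda x,y:(200+(x-400)/4,190+(y-300)/4)
def t(n,p,q): print(n,*[x if isinstance(x,list) else x.round(3) for x in tri([(s,p),(d,q)])])
t("brass flange",B(545-400,145),D(645,468));t("posttop",B(546-400,128),D(643,438))
t("grey fl",B(602-400,241),D(578,556))
t("big fl",B(693-400,83),(305,247)); t("green fl",B(470-400,52),D(695,383))
t("rim",A(211,152),C(195,447));t("knob top",A(159,48),C(222,345))
for n,p in [("c1",A(37,113)),("c2",A(228,27)),("c3",A(355,183)),("c4",A(153,282))]: print(n,onz(s,p,.12).round(3))
for n,p in [("d1",C(42,495)),("d2",C(128,370)),("d3",C(350,408)),("d4",C(290,545))]: print(n,onz(d,p,.12).round(3))
E
```

```text
brass flange [0.544 0.137 0.066] [1.5, 1.5]
posttop [0.545 0.136 0.092] [1.0, 1.0]
grey fl [0.551 0.227 0.067] [1.0, 1.0]
big fl [0.417 0.153 0.075] [0.2, 0.2]
green fl [0.549 0.031 0.056] [0.9, 0.9]
rim [ 0.558 -0.118  0.134] [1.1, 1.1]
knob top [ 0.562 -0.195  0.185] [0.6, 0.6]
c1 [ 0.661 -0.236  0.12 ]
c2 [ 0.473 -0.244  0.12 ]
c3 [ 0.466 -0.041  0.12 ]
c4 [ 0.654 -0.035  0.12 ]
d1 [ 0.649 -0.035  0.12 ]
d2 [ 0.659 -0.238  0.12 ]
d3 [ 0.466 -0.246  0.12 ]
d4 [ 0.458 -0.042  0.12 ]
```

Brass flange is at (0.544,0.137), well rim about (0.558,-0.118), and calibrator yaw about 2.2°. Next I go above the insert with the jaw along the calibrator's x.

```bash
python3 -m jog '.05 -.0425 0 0 0 -8.84;.05 -.0425 0 0 0 -8.84;.05 -.0425 0 0 0 -8.84;.05 -.0425 0 0 0 -8.84;.05 -.0425 0 0 0 -8.84;.05 -.0425 0 0 0 -8.84;.05 -.0425 0 0 0 -8.84;.047 -.043 0 0 0 -8.84;0 0 0 0 0 0;0 0 0 0 0 0' 0.3
python3 - <<'E'
from h import *
c,im=snap("wrist","w1");s=manip.get_state();print(s["tcp_pos"],rot(s["tool_rot"]).round(3),s["gripper_width"],s["wrist_force"])
E
```

```text
clock: 1.35
tcp_pos: [0.5261, 0.152, 0.2525]
tool_rot: [0.509, 0.49, 0.51, -0.491]
wrist_force: [-1.6, 0.5, 0.7]
gripper_width: 0.0598
[0.52580042 0.15269968 0.25285424] [[-0.002  0.999  0.039]
 [-0.     0.039 -0.999]
 [-1.    -0.002  0.   ]] 0.05961276996720428 [ 0.19181145  0.58190093 -0.12259251]
```

View pics/w1.png

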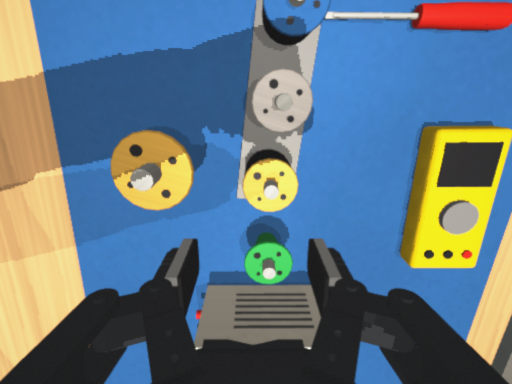

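Brass sits at (270,184), with its post at about (270,190). Green is at (268,263), the big brass one at (151,170) and grey at (281,100). I'll segment the brass flange for its centre.

```bash
python3 - <<'E'
from h import *
c=load("w1");im=cv2.imread("pics/w1.png");h=cv2.cvtColor(im,cv2.COLOR_BGR2HSV)
m=cv2.inRange(h,(15,90,80),(35,255,255));m[:, :235]=0;m[:,310:]=0
m[:140]=0;m[225:]=0
pts=cv2.findContours(m,0,1)[0];k=max(pts,key=cv2.contourArea);k=cv2.convexHull(k)
P=np.array([onz(c,p[0],.073) for p in k])[:,:2]
A=np.c_[2*P,np.ones(len(P))];x=np.linalg.lstsq(A,(P**2).sum(1),rcond=None)[0]
r=np.sqrt(x[2]+x[0]**2+x[1]**2);print("brass centre",x[:2],"r",r)
print("post top",onz(c,(270.5,187),.093),proj(c,[x[0],x[1],.093]), "grey",onz(c,(281,100),.074),"rim pred",proj(c,[.558,-.118,.134]))
E
```

```text
brass centre [0.54565026 0.13844264] r 0.03075631093475238
post top [0.54506597 0.14292784 0.093     ] [[270.8147077 191.0993591]] grey [0.551797   0.22884668 0.074     ] rim pred [[270.96493554 405.92028594]]
```

```bash
python3 -m jog '.010 -.007 -.02 0 0 0;.0097 -.0072 -.03 0 0 0;0 0 -.035 0 0 0;0 0 -.035 0 0 0;0 0 -.02 0 0 0;0 0 0 0 0 0;0 0 0 0 0 0' 0.4
python3 - <<'E'
from h import *
c,im=snap("wrist","w2");h=cv2.cvtColor(im,cv2.COLOR_BGR2HSV)
print(manip.get_state()["tcp_pos"])
cv2.imwrite("pics/w2c.png",im[150:384])
E
```

```text
clock: 2.28
tcp_pos: [0.5465, 0.1392, 0.1145]
tool_rot: [0.51, 0.49, 0.51, -0.489]
wrist_force: [0.1, 0.8, 0.2]
gripper_width: 0.051
[0.54691256 0.13907034 0.11485493]
```

View pics/w2c.png

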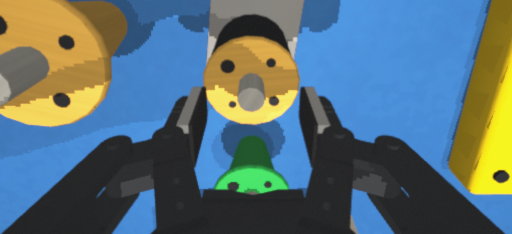

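```bash
python3 -m jog '-.0012 -.0004 -.009 0 0 0;0 0 -.009 0 0 0;0 0 0 0 0 0;0 0 0 0 0 0' 0.4 && python3 -m jog '0 0 0 0 0 0;0 0 0 0 0 0;0 0 0 0 0 0;0 0 0 0 0 0;0 0 0 0 0 0;0 0 0 0 0 0' 1 45
```

```text
clock: 2.82
tcp_pos: [0.5451, 0.1376, 0.0952]
tool_rot: [0.509, 0.49, 0.509, -0.491]
wrist_force: [-0.7, 0.9, 1.2]
gripper_width: 0.0514
clock: 3.58
tcp_pos: [0.5454, 0.1377, 0.0957]
tool_rot: [0.51, 0.491, 0.509, -0.49]
wrist_force: [-0.2, -0.5, 3.4]
gripper_width: 0.0142
```

```bash
python3 -m jog '0 0 .01 0 0 0;0 0 .025 0 0 0;0 0 .035 0 0 0;0 0 .035 0 0 0;0 0 .035 0 0 0;0 0 .02 0 0 0;0 0 0 0 0 0;0 0 0 0 0 0'
python3 - <<'E'
from h import *
c,im=snap("wrist","w3");cv2.imwrite("pics/w3c.png",im)
E
```

```text
clock: 4.58
tcp_pos: [0.5444, 0.1375, 0.2539]
tool_rot: [0.509, 0.49, 0.51, -0.491]
wrist_force: [-0.4, -1.0, -2.4]
gripper_width: 0.0141
```

View pics/w3c.png

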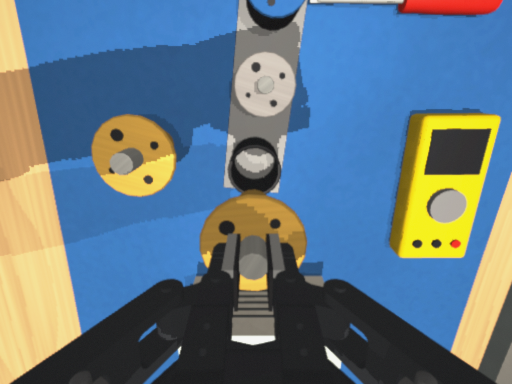

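Held upright. I'll detour sideways so the wrist camera sees the well past the fingers.

```bash
python3 -m jog '-.0135 -.022 0 0 0 0;-.02 -.036 0 0 0 0;-.02 -.036 0 0 0 0;-.02 -.036 0 0 0 0;-.02 -.036 0 0 0 0;0 0 0 0 0 0;0 0 0 0 0 0;0 0 0 0 0 0'
python3 - <<'E'
from h import *
c,im=snap("wrist","w4");print(manip.get_state()["tcp_pos"],manip.get_state()["wrist_force"],proj(c,[[.558,-.118,.134],[.562,-.195,.185]]))
im=im[150:384,150:512];cv2.imwrite("pics/w4c.png",cv2.resize(im,None,fx=2,fy=2,interpolation=cv2.INTER_CUBIC))
E
```

```text
clock: 5.62
tcp_pos: [0.452, -0.0275, 0.2548]
tool_rot: [0.509, 0.49, 0.51, -0.49]
wrist_force: [-0.4, 0.0, -2.6]
gripper_width: 0.0142
[ 0.45198705 -0.02749521  0.25491224] [ 0.66899315  0.52686713 -2.90931589] [[354.51641271 279.22461066]
 [365.07747823 384.81094864]]
```

View pics/w4c.png

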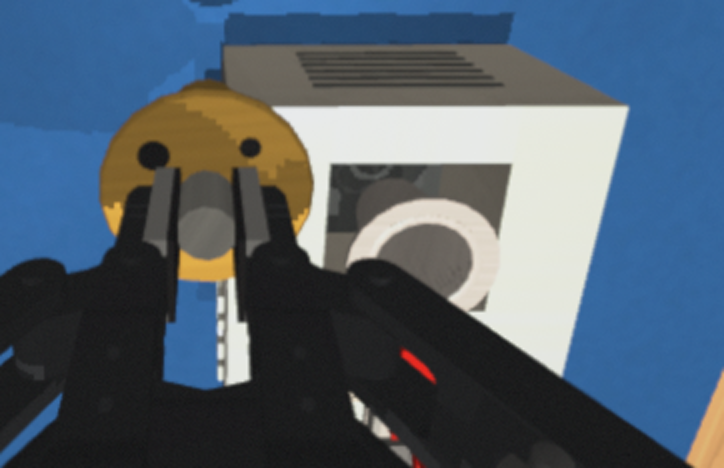

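```bash
python3 - <<'E'
from h import *
c=load("w4");tcp=np.array([.452,-.0275,.2549])
def fit(pts,z):
    P=np.array([onz(c,(150+(x+.5)/2-.5,150+(y+.5)/2-.5),z)[:2] for x,y in pts])
    x=np.linalg.lstsq(np.c_[2*P,np.ones(len(P))],(P**2).sum(1),rcond=None)[0]
    return (x[:2].round(4),round(float(np.sqrt(x[2]+x[0]**2+x[1]**2)),4))
inner=[(376,262),(380,250),(390,239),(407,227),(425,222),(447,225),(462,235),(472,250),(474,265),(470,280)]
outer=[(349,252),(354,236),(368,218),(397,204),(430,198),(462,203),(485,217),(497,237),(499,258),(489,287)]
for z in (.126,.130,.134,.138,.142): print(z,fit(inner,z),fit(outer,z))
fl=[(100,185),(110,140),(145,103),(205,88),(265,103),(302,140),(313,180),(300,230),(280,255),(165,270),(115,230)]
zf=tcp[2]-.0227
print("flange",fit(fl,zf),"rel",fit(fl,zf)[0]-tcp[:2])
E
```

```text
0.126 (array([ 0.5699, -0.1276]), 0.0258) (array([ 0.5683, -0.1267]), 0.0398)
0.13 (array([ 0.568 , -0.1246]), 0.0253) (array([ 0.5664, -0.1238]), 0.0392)
0.134 (array([ 0.5661, -0.1217]), 0.0249) (array([ 0.5645, -0.1209]), 0.0385)
0.138 (array([ 0.5642, -0.1188]), 0.0245) (array([ 0.5626, -0.118 ]), 0.0379)
0.142 (array([ 0.5622, -0.1159]), 0.0241) (array([ 0.5607, -0.1151]), 0.0373)
flange (array([ 0.4525, -0.0264]), 0.0307) rel [0.0005 0.0011]
```

```bash
python3 - <<'E'
from h import *
s=load("scene0");d=load("side0");w=load("w4")
P=[(s,(252.2,152.6)),(d,(288.3,161.4))]
for z in (.13,.138,.146): print(z,onz(*P[0],z)[:2].round(4),onz(*P[1],z)[:2].round(4))
uw=tuple(proj(w,[.5635,-.1184,.138])[0])
print(tri(P+[(w,uw)]))
# contour fits of the rim in scene/side
E
```

```text
0.13 [ 0.5576 -0.1223] [ 0.5614 -0.1277]
0.138 [ 0.5605 -0.1164] [ 0.5575 -0.1155]
0.146 [ 0.5634 -0.1105] [ 0.5535 -0.1033]
(array([ 0.56040571, -0.11701189,  0.13804171]), [0.5, 2.7, 2.8])
```

```bash
python3 -m jog '.0185 -.0155 0 0 0 0;.03 -.025 0 0 0 0;.03 -.025 0 0 0 0;.03 -.025 0 0 0 0;0 0 0 0 0 0;0 0 0 0 0 0;0 0 0 0 0 0'
python3 - <<'E'
from h import *
c,im=snap("wrist","w5");c2,i2=snap("side","side5");c3,i3=snap("scene","scene5");print(manip.get_state()["tcp_pos"],manip.get_state()["wrist_force"])
z=lambda i,x,y,w,h,s:cv2.resize(i[y:y+h,x:x+w],None,fx=s,fy=s,interpolation=cv2.INTER_CUBIC)
cv2.imwrite("pics/c5.png",np.hstack([z(i2,240,105,80,100,5),z(i3,210,95,80,100,5)]))
E
```

```text
clock: 6.55
tcp_pos: [0.5596, -0.1178, 0.2554]
tool_rot: [0.509, 0.49, 0.51, -0.49]
wrist_force: [-0.9, -0.8, -2.2]
gripper_width: 0.0137
[ 0.55978523 -0.11813206  0.25578536] [ 0.32227507  0.57147664 -1.96806878]
```

View pics/c5.png

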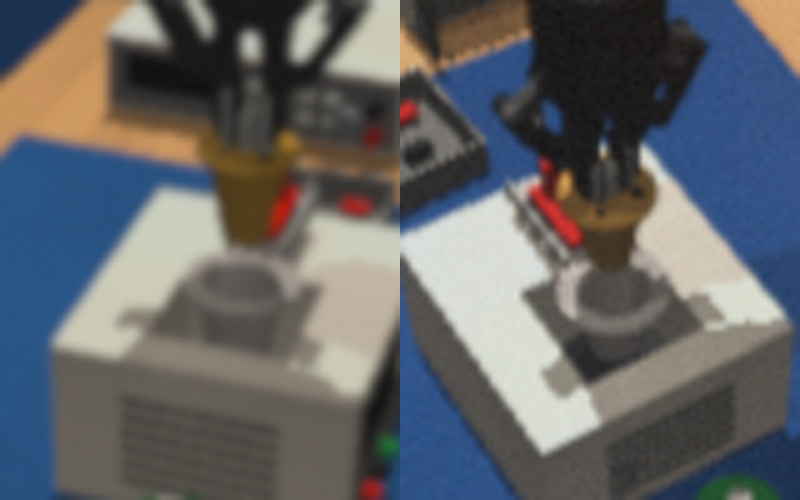

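```bash
python3 -m jog '.002 0 -.012 0 0 0;0 0 -.02 0 0 0;0 0 -.014 0 0 0;0 0 -.006 0 0 0;0 0 0 0 0 0;0 0 0 0 0 0'
```

```text
clock: 7.45
tcp_pos: [0.5626, -0.1189, 0.204]
tool_rot: [0.51, 0.491, 0.509, -0.49]
wrist_force: [-0.4, 0.3, -2.4]
gripper_width: 0.0142
```

```bash
python3 -m jog '0 0 -.005 0 0 0;0 0 -.005 0 0 0;0 0 0 0 0 0;0 0 0 0 0 0'; python3 -m jog '0 0 -.003 0 0 0;0 0 -.003 0 0 0;0 0 0 0 0 0;0 0 0 0 0 0'
```

```text
clock: 7.95
tcp_pos: [0.5619, -0.1186, 0.1931]
tool_rot: [0.509, 0.49, 0.51, -0.491]
wrist_force: [-0.6, 0.2, -2.9]
gripper_width: 0.0141
clock: 8.45
tcp_pos: [0.5619, -0.1181, 0.1872]
tool_rot: [0.509, 0.491, 0.51, -0.49]
wrist_force: [-2.0, 4.4, 0.2]
gripper_width: 0.014
```

```bash
python3 -m jog '0 0 -.002 0 0 0;0 0 -.002 0 0 0;0 0 0 0 0 0;0 0 0 0 0 0'
```

```text
clock: 8.95
tcp_pos: [0.5616, -0.1176, 0.1837]
tool_rot: [0.509, 0.491, 0.51, -0.49]
wrist_force: [-3.6, 7.0, 3.3]
gripper_width: 0.0145
```

Side contact pushes the insert toward -x/+y, so I yield that way.

```bash
python3 -m jog '-.001 .002 0 0 0 0;0 0 0 0 0 0;0 0 0 0 0 0'
```

```text
clock: 9.32
tcp_pos: [0.5613, -0.117, 0.1833]
tool_rot: [0.509, 0.491, 0.509, -0.491]
wrist_force: [-0.9, 2.4, -0.0]
gripper_width: 0.0141
```

```bash
python3 -m jog '-.0006 .0015 0 0 0 0;0 0 -.002 0 0 0;0 0 0 0 0 0;0 0 0 0 0 0'
```

```text
clock: 9.82
tcp_pos: [0.5609, -0.1157, 0.1816]
tool_rot: [0.51, 0.491, 0.509, -0.491]
wrist_force: [0.8, -0.6, 1.5]
gripper_width: 0.0138
```

```bash
python3 -m jog '0 0 -.0015 0 0 0;0 0 0 0 0 0;0 0 0 0 0 0'
```

```text
clock: 10.2
tcp_pos: [0.5609, -0.1155, 0.1803]
tool_rot: [0.51, 0.491, 0.509, -0.49]
wrist_force: [-1.0, -1.6, 3.6]
gripper_width: 0.014
```

```bash
python3 -m jog '0 0 -.0015 0 0 0;0 0 0 0 0 0;0 0 0 0 0 0'
```

```text
clock: 10.58
tcp_pos: [0.5608, -0.1153, 0.1786]
tool_rot: [0.51, 0.491, 0.509, -0.49]
wrist_force: [-1.5, -1.6, 5.4]
gripper_width: 0.0143
```

```bash
python3 -m jog '0 0 -.0015 0 0 0;0 0 0 0 0 0;0 0 0 0 0 0'
```

```text
clock: 10.95
tcp_pos: [0.5607, -0.1152, 0.1771]
tool_rot: [0.509, 0.491, 0.509, -0.49]
wrist_force: [-1.0, -0.4, 5.0]
gripper_width: 0.014
```

Pad sliding at about 7.5 N net; lateral force is small. Continuing.

```bash
python3 -m jog '0 0 -.002 0 0 0;0 0 0 0 0 0;0 0 0 0 0 0'
```

```text
clock: 11.32
tcp_pos: [0.5605, -0.115, 0.1751]
tool_rot: [0.509, 0.491, 0.509, -0.49]
wrist_force: [-0.5, -1.2, 5.4]
gripper_width: 0.014
```

```bash
python3 -m jog '0 0 -.0015 0 0 0;0 0 0 0 0 0;0 0 0 0 0 0'
```

```text
clock: 11.7
tcp_pos: [0.5604, -0.1149, 0.1737]
tool_rot: [0.509, 0.491, 0.51, -0.49]
wrist_force: [-1.1, 0.4, 6.7]
gripper_width: 0.0139
```

```bash
python3 -m jog '0 0 -.001 0 0 0;0 0 0 0 0 0;0 0 0 0 0 0'
```

```text
clock: 12.08
tcp_pos: [0.5604, -0.1148, 0.1729]
tool_rot: [0.509, 0.491, 0.51, -0.49]
wrist_force: [-2.3, 0.3, 6.9]
gripper_width: 0.0141
```

```bash
python3 -m jog '0 0 -.001 0 0 0;0 0 0 0 0 0;0 0 0 0 0 0'
```

```text
clock: 12.45
tcp_pos: [0.5603, -0.1147, 0.1721]
tool_rot: [0.509, 0.491, 0.51, -0.49]
wrist_force: [-2.3, 0.2, 9.9]
gripper_width: 0.0142
```

```bash
python3 -m jog '-.001 0 0 0 0 0;0 0 0 0 0 0;0 0 0 0 0 0'
```

```text
clock: 12.82
tcp_pos: [0.5601, -0.1147, 0.1721]
tool_rot: [0.51, 0.491, 0.509, -0.49]
wrist_force: [0.8, 0.3, 8.0]
gripper_width: 0.0142
```

```bash
python3 -m jog '-.0003 0 -.0006 0 0 0;0 0 0 0 0 0;0 0 0 0 0 0'
```

```text
clock: 13.2
tcp_pos: [0.56, -0.1147, 0.172]
tool_rot: [0.51, 0.491, 0.509, -0.489]
wrist_force: [-0.7, 1.2, 9.1]
gripper_width: 0.0143
```

```bash
python3 -m jog '0 0 -.0005 0 0 0;0 0 0 0 0 0;0 0 0 0 0 0';  python3 -m jog '0 0 .001 0 0 0;0 0 .0008 0 0 0;0 0 0 0 0 0;0 0 0 0 0 0'
```

```text
clock: 13.58
tcp_pos: [0.5601, -0.1147, 0.1719]
tool_rot: [0.51, 0.491, 0.509, -0.489]
wrist_force: [-1.0, 0.8, 11.4]
gripper_width: 0.0141
clock: 14.08
tcp_pos: [0.5599, -0.1147, 0.172]
tool_rot: [0.51, 0.491, 0.509, -0.49]
wrist_force: [4.4, 3.0, 2.1]
gripper_width: 0.0139
```

Stiff stop reached: no motion for 0.5 mm of command, at TCP z 0.172. The pad touched about 10 mm earlier. Releasing and backing up.

```bash
python3 -m jog '0 0 .0004 0 0 0;0 0 0 0 0 0' ; python3 -m jog '0 0 0 0 0 0;0 0 0 0 0 0;0 0 0 0 0 0;0 0 0 0 0 0' 0.65
```

```text
clock: 14.32
tcp_pos: [0.5599, -0.1148, 0.172]
tool_rot: [0.509, 0.491, 0.509, -0.49]
wrist_force: [4.4, 2.3, 0.7]
gripper_width: 0.0141
clock: 14.82
tcp_pos: [0.5589, -0.1154, 0.1722]
tool_rot: [0.509, 0.49, 0.509, -0.491]
wrist_force: [0.7, 0.6, -0.4]
gripper_width: 0.03
```

```bash
python3 -m jog '0 0 .01 0 0 0;0 0 .03 0 0 0;0 .03 .03 0 0 0;0 .04 .02 0 0 0;0 0 0 0 0 0;0 0 0 0 0 0;0 0 0 0 0 0'
python3 - <<'E'
from h import *
c,im=snap("wrist","w6");c2,i2=snap("side","side6");c3,i3=snap("scene","scene6");print(manip.get_state()["tcp_pos"],manip.get_state()["wrist_force"])
z=lambda i,x,y,w,h,s:cv2.resize(i[y:y+h,x:x+w],None,fx=s,fy=s,interpolation=cv2.INTER_CUBIC)
cv2.imwrite("pics/c6.png",np.hstack([np.vstack([z(i2,250,115,75,50,4),z(i3,215,110,75,50,4)]),im[:384,100:412][:400]])if 0 else np.hstack([cv2.resize(im,(460,345)),np.vstack([z(i2,250,115,75,50,4),z(i3,215,110,75,50,4)])[:345]]))
E
```

```text
clock: 15.7
tcp_pos: [0.5588, -0.0461, 0.2617]
tool_rot: [0.509, 0.49, 0.509, -0.491]
wrist_force: [0.1, -0.1, 0.4]
gripper_width: 0.0298
[ 0.55891525 -0.04606535  0.26171506] [ 0.74291697  0.38572797 -0.58762512]
```

View pics/c6.png

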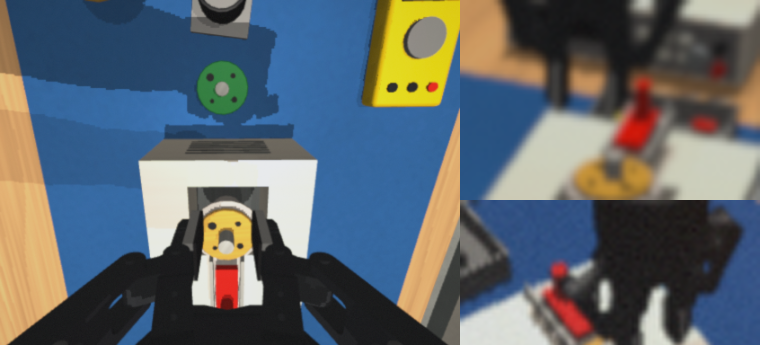

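```bash
python3 - <<'E'
from h import *
s=load("scene6");d=load("side6")
print("knob top",tri([(s,(239.5,127)),(d,(295.5,135.5))]))
for z in (.183,.190): print(onz(s,(239.5,127),z),onz(d,(295.5,135.5),z))
for p in [(285,80),(213,106),(198,105)]: print(onz(s,p,0).round(3))
E
```

```text
knob top (array([ 0.56309785, -0.19506132,  0.18646571]), [0.4, 0.4])
[ 0.56207807 -0.19766709  0.183     ] [ 0.56493305 -0.20195725  0.183     ]
[ 0.56472129 -0.19158422  0.19      ] [ 0.56109771 -0.18930962  0.19      ]
[ 0.192 -0.506  0.   ]
[ 0.535 -0.514  0.   ]
[ 0.586 -0.55   0.   ]
```

```bash
python3 -m jog '.001 -.027 0 0 0 0;.001 -.04 0 0 0 0;.001 -.04 0 0 0 0;.0015 -.04 0 0 0 0;0 0 -.015 0 0 0;0 0 -.015 0 0 0;0 0 0 0 0 0;0 0 0 0 0 0' 0.5
python3 - <<'E'
from h import *
c,im=snap("wrist","w7");print(manip.get_state()["tcp_pos"],manip.get_state()["wrist_force"],proj(c,[[.5635,-.193,.190],[.5605,-.114,.169]]))
cv2.imwrite("pics/c7.png",cv2.resize(im[150:384,130:382],None,fx=2,fy=2))
E
```

```text
clock: 16.85
tcp_pos: [0.5638, -0.1913, 0.2324]
tool_rot: [0.51, 0.49, 0.51, -0.49]
wrist_force: [-0.5, -0.1, 0.3]
gripper_width: 0.0425
[ 0.56407191 -0.1914745   0.23290829] [ 0.00877107 -0.79601841  0.83166839] [[251.59936967 232.34867746]
 [251.61009198 102.29732009]]
```

View pics/c7.png

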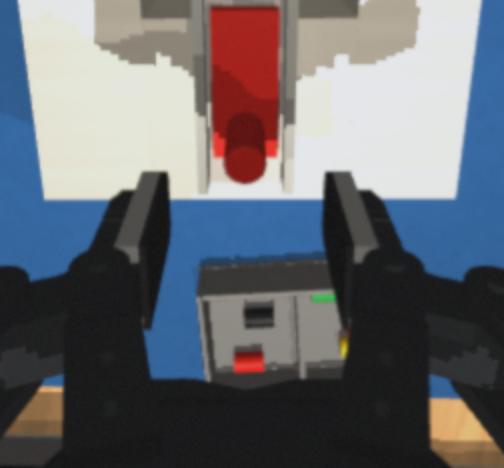

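```bash
python3 -m jog '0 -.0015 -.015 0 0 0;0 0 -.016 0 0 0;0 0 -.008 0 0 0;0 0 0 0 0 0;0 0 0 0 0 0' && python3 -m jog '0 0 0 0 0 0;0 0 0 0 0 0;0 0 0 0 0 0;0 0 0 0 0 0;0 0 0 0 0 0' 1 20
```

```text
clock: 17.52
tcp_pos: [0.564, -0.1939, 0.1939]
tool_rot: [0.51, 0.491, 0.509, -0.49]
wrist_force: [-0.7, 0.7, 0.7]
gripper_width: 0.0429
clock: 18.15
tcp_pos: [0.5636, -0.194, 0.194]
tool_rot: [0.509, 0.49, 0.509, -0.491]
wrist_force: [-3.3, -0.3, 5.7]
gripper_width: 0.0132
```

```bash
python3 -m jog '-.0002 .003 .0008 0 0 0;-.0002 .004 0 0 0 0;-.0001 .004 0 0 0 0;0 0 0 0 0 0;0 0 0 0 0 0'
```

```text
clock: 18.77
tcp_pos: [0.5631, -0.1821, 0.1941]
tool_rot: [0.509, 0.491, 0.51, -0.49]
wrist_force: [-3.0, 0.9, 1.9]
gripper_width: 0.0128
```

```bash
python3 -m jog '-.0004 .003 0 0 0 0;-.0004 .002 0 0 0 0;-.0002 .002 0 0 0 0;0 0 0 0 0 0;0 0 0 0 0 0'
```

```text
clock: 19.4
tcp_pos: [0.5627, -0.1755, 0.1942]
tool_rot: [0.509, 0.491, 0.509, -0.49]
wrist_force: [1.3, 0.2, -0.1]
gripper_width: 0.0128
```

```bash
python3 -m jog '0 .002 0 0 0 0;0 .001 0 0 0 0;0 0 0 0 0 0;0 0 0 0 0 0'
```

```text
clock: 19.9
tcp_pos: [0.5626, -0.1737, 0.1942]
tool_rot: [0.51, 0.49, 0.509, -0.491]
wrist_force: [2.6, -5.0, -1.8]
gripper_width: 0.0128
```

```bash
python3 -m jog '-.0003 .0012 0 0 0 0;0 0 0 0 0 0;0 0 0 0 0 0'
```

```text
clock: 20.27
tcp_pos: [0.5625, -0.1737, 0.1942]
tool_rot: [0.51, 0.49, 0.508, -0.492]
wrist_force: [3.4, -7.1, -2.3]
gripper_width: 0.0126
```

```bash
python3 -m jog '0 -.0022 0 0 0 0;0 0 0 0 0 0'; python3 -m jog '0 0 0 0 0 0;0 0 0 0 0 0;0 0 0 0 0 0' 0.5; python3 -m jog '0 0 .01 0 0 0;0 0 .03 0 0 0;0 0 .03 0 0 0;0 0 .02 0 0 0;0 -.03 0 0 0 0;0 0 0 0 0 0;0 0 0 0 0 0;0 0 0 0 0 0'
python3 - <<'E'
from h import *
c,im=snap("wrist","w8");c2,i2=snap("side","side8");c3,i3=snap("scene","scene8");print(proj(c,[[.5625,-.1737,.190],[.5605,-.1145,.149]]))
cv2.imwrite("pics/c8.png",np.hstack([cv2.resize(im[60:300,130:382],None,fx=1.9,fy=1.9),cv2.resize(i3[90:306,140:380],(320,456)[::1])]))
E
```

```text
clock: 20.52
tcp_pos: [0.5625, -0.1739, 0.1942]
tool_rot: [0.51, 0.491, 0.509, -0.49]
wrist_force: [2.8, -2.8, -2.7]
gripper_width: 0.0129
clock: 20.9
tcp_pos: [0.5616, -0.1734, 0.1942]
tool_rot: [0.509, 0.49, 0.51, -0.49]
wrist_force: [0.3, -0.3, -0.4]
gripper_width: 0.0428
clock: 21.9
tcp_pos: [0.5618, -0.2031, 0.2842]
tool_rot: [0.509, 0.49, 0.51, -0.49]
wrist_force: [-0.3, 0.6, -0.1]
gripper_width: 0.0426
[[254.58039529 165.63668057]
 [254.68051893  85.57023134]]
```

View pics/c8.png

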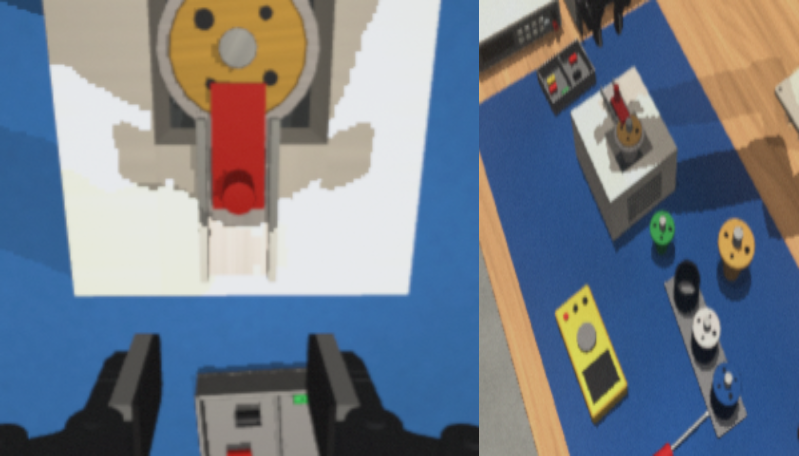

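The keeper tongue lies over the brass flange and the insert looks concentric in the well. The neighbours are in place and the gripper is clear.

```bash
python3 -c "
from station import manip
print(manip.get_state()['wrist_force'],manip.finish_job())"
```

```text
the job is handed in; nothing more can be done
[-1.42619139 -1.01071839  0.21402049] None
```

The brass insert is home in the calibrator well, released, with the red keeper closed over its flange. I handed the job in at about 22 s; it reports no verdict.

- **Insert:** I took it from the rack by its post. The head turned out to stand about 8 mm above nominal. I led the insert into the well by feel. The pad gave way at about 7–8 N. The taper stop came about 10 mm after pad contact, where a last 0.5 mm of command moved the insert only 0.1 mm. The highest readings were about 8 N sideways and 11.4 N down (about 12–14 N once the insert's weight is counted).
- **Keeper:** I gripped the knob lightly and slid it about 20 mm. It then stopped firmly at about 7 N and did not move further when pushed. It may have started up to 3 mm in, so I judge this to be its full 22 mm of travel.
- **Last pictures:** The tongue lies over the flange, the insert looks concentric in the well, and the gripper is clear. The grey, blue, green and large brass inserts show no sign of being disturbed, nor do the meter, screwdriver and tray. The bottle and jar were outside that last crop, and the arm did not go near them.
- **Disagreements:** The gripper width reads 1–2 mm small on both the post and the knob. The well's x position differed by up to about 5 mm between cameras, which feeling the way in made up for. The knob came to rest about 59 mm from the insert's axis instead of 58 mm, which is within measuring error.

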